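# Lock the last quarter-turn stud on the instrument's hatch

### The arm

A 6-joint arm with a two-finger parallel gripper is mounted at the origin on the work surface. World frame = base frame: x ahead of the robot, y to its left, z up, the work surface at z = 0. Lengths are in mm, angles in rad, forces in N, time in s.
With the tool pointing down it reaches from about 250 to 800 mm from the base axis. Payload 8.5 kg.
Tool frame: the origin (TCP) lies midway between the tips of the shut fingers; the grasp point (between the pads) lies 19 mm behind it; z points along the fingers, y is the direction in which the jaws open and shut (so a half turn about z gives the same grasp; the last joint's range is limited). The gripper opens to 85 mm and grips with 20 to 120 N. Pads are 22 mm wide; open, the fingers measure 114 mm over their backs; the gripper's body (76 mm by 85 mm) begins 54 mm behind the grasp point. The pads swing forward as they close: fully open they stand 13 mm farther back than shut.
Start: joints at [-1.185, 0.238, -0.013, 1.319, 0, 1.571], TCP at [197.538, -486.369, 203.376] pointing down, gripper open.
Joint ranges: [-2.66, 2.66], [-1.03, 1.9], [-1.14, 1.46], [-1.82, 2.27], [-1.45, 1.34], [-3.14, 3.14]. Speed limits (rad/s): [2.22, 2.22, 2.79, 3.14, 3.14, 3.14].

### API

Orientations are given as a unit quaternion [w, x, y, z].
In Python, from cell import manip, jaws, kin, readout, optics gives the robot as it stands. Calls block until the motion is done:
- manip.movep(position, orientation): joint-space move of the TCP to a pose.
- manip.movel(position, orientation=None, rate=150, f_stop=None): straight line of the TCP; orientation=None keeps the orientation; rate is the mean speed in mm/s. With f_stop (N) it stops when the force on the tool has changed by that much, and returns True; else False.
- manip.set_joints(angles): joint-space move.
- jaws.open_gripper() and jaws.gripper_close(strength=None): open the fingers fully, or close them until they stop; strength is the grip in N (None keeps the last).
- manip.sleep(seconds).
- kin.solve_ik(position, orientation): joint angles nearest the present ones, or None.
- readout.sense(): the state.
- optics.get_image(name): name is "scene" or "top" or "wrist"; returns a dict with "frame" (384x512x3 uint8, red, green, blue), "z_map" (384x512 float32, mm along the optical axis (not along the pixel's ray), 0 where there is no reading), "vfov" (degrees; the focal length in pixels is half the picture's height over the tangent of half this angle, whatever the lens; pixels are square), "cx", "cy" (the principal point, pixels), "world_from_camera" (4x4, takes a point from camera to world coordinates); the wrist camera has in their place "mount" (4x4, takes a point from camera to tool coordinates, whose origin is the TCP and whose axes are the flange's). Camera axes: x right, y up, looking along -z (the intrinsics and any distortion apply to the point x, -y, -z); pixel columns grow to the right and rows downward; lengths in mm; the calibration is good to about 2 mm. The wrist camera is an equidistant fisheye: a pixel r from the principal point sees the ray r / f radians off the axis. A picture is of the moment at which its call begins: read the wrist's pose just before it.
A pose or a line that the arm cannot do raises manip.PlanningError and nothing moves.
- manip.sign_off(): hands the job in, once; it reports no verdict.
The state is a dict: "clock": time; "qpos": joint angles; "joint_velocities": joint speeds; "joint_efforts": joint torques, N m; "tcp_pos": TCP position; "ee_rot": TCP orientation; "wrist_force": force on the tool from outside, world axes, zero at the start; "torque": the same for the moment, N m; "grip_width": finger opening in mm.
Only numpy, scipy, OpenCV 4.12 (cv2) and the standard library are available. Lean on these libraries where they do the work, as an engineer would, in place of code of your own. Each camera call takes 0.05 s, during which the arm holds its last target. There are 200 camera calls.

### The job

The hatch on top of the grey bench instrument is held by four quarter-turn studs with black wings on their heads; three are locked (sunk, wings along the hatch's long sides) and one is still open, standing proud with its wing crosswise. Press that stud's head down against its spring and, keeping it down, turn it a quarter turn clockwise (seen from above) to its stop so that its cam catches under the hatch frame, then let go: it should stay down with its wing in line with the other three.

Things in the scene. Friction and masses are not known exactly. Their poses are not given: they have to be found in the camera images.
- latch_grip (a point): Grip point of the open stud's head (34 mm above the hatch), moving with it: on its turning axis, mid-height of its wing; x along the wing, y across, z up. Black wing 40 mm long, 13 wide, 24 tall on a metal flange 44 mm across, whose upper face is 12 mm below this point; finger tips may push on it. Three fixed locked studs of this shape sit 7 mm lower, wings at right angles to this one's.
- latch_press (a joint): How far the head is pressed in, m: 0 open and proud, at most 0.012. A spring lifts it (5 N at 0, 10 N at 0.012). From about 0.008 the cam clears its slot and the head turns easily; less deep, its slot resists the turn from about 10 degrees on. Let go after the turn it rises only to about 0.007, held by the cam; unturned it springs back to 0.
- latch_turn (a joint): Turn of the head, rad, growing clockwise seen from above: -0.1 to 0.1 while open, stop at 1.60; a quarter turn (1.57) is locked. It stays where it is left.
- instrument: Pale grey fixed instrument; origin on the table under the hatch's centre, x away from its sloping blue panel, z up. Hatch: aluminium plate 160 mm (x) by 230 (y), face 103 mm above the table, studs at x +-50, y +-85 mm (the open one at any corner); at its centre a black bow handle 22 mm high, 70 long in y. A square port, 75 mm wide, rises to 149 mm above the table at x 60, y -180 mm.

How it is judged (in metres and radians):
On the way:
1. the open stud's head is pressed down (more than 6.5 mm) before it is turned (turn still under 0.4 rad) (value of joint latch_press above 0.0065 m and value of joint latch_turn below 0.4 rad), for 0.1 s.
At the end, for the whole second after the job is handed in: The open stud is turned clockwise to within 15 degrees of its quarter turn (turn above 1.31 rad), its head stays down by itself (pressed in more than 4.5 mm) and it is still (value of joint latch_turn above 1.31 rad and value of joint latch_press above 0.0045 m and velocity of joint latch_turn between -0.05 and 0.05 rad/s); the robot touches nothing.
It also fails if it takes over 32 s, if anything falls off the work surface, if the arm or the gripper's body presses on something with over 40 N, if the wrist force passes 120 N, or if a joint passes its speed limit or range.

## Working session

There is one attempt and no reset: what is moved stays moved. The work goes in short steps, each a Python script; the robot and the scene stay as the last script left them, time stands still between calls to the robot, and variables do not carry over. Pictures are saved under pics/ and viewed, about 8 in all and at most 12, crops included, and the job is handed in when it is done.

```bash
mkdir -p pics; cat > h.py <<'E'
import numpy as np, cv2
from cell import manip, jaws, kin, readout, optics
def snap(n,f):
    s=readout.sense(); d=optics.get_image(n); cv2.imwrite('pics/'+f+'.png',d['frame'][:,:,::-1]); d['s']=s; np.save('pics/'+f+'.npy',d,allow_pickle=True); return d
E
python3 - <<'E'
from h import *
for n in ("scene","top"):
    d=snap(n,n+'0'); print(n,d['vfov'],d['cx'],d['cy'],np.round(d['world_from_camera'],3).tolist(),[k for k in d])
print(readout.sense())
a=cv2.imread('pics/top0.png');b=cv2.imread('pics/scene0.png')
E
```

```text
scene 43.649860427123976 256.37675519495673 186.26783319718623 [[0.703, -0.502, 0.504, 966.588], [0.711, 0.477, -0.516, -400.54], [0.019, 0.721, 0.692, 678.709], [0.0, 0.0, 0.0, 1.0]] ['frame', 'z_map', 'vfov', 'cx', 'cy', 'world_from_camera', 's']
top 49.986646816556394 242.2056787783521 188.44952915545312 [[-0.012, 0.998, -0.061, 528.641], [-1.0, -0.012, -0.002, 28.035], [-0.003, 0.061, 0.998, 771.521], [0.0, 0.0, 0.0, 1.0]] ['frame', 'z_map', 'vfov', 'cx', 'cy', 'world_from_camera', 's']
{'clock': 0.1, 'qpos': array([-1.18500157e+00,  2.38743053e-01, -1.41576057e-02,  1.31920784e+00,
        1.34619895e-07,  1.57078920e+00]), 'joint_velocities': array([-1.03999014e-04, -2.21594092e-05,  3.25087467e-03, -1.74823427e-03,
        2.48753726e-03,  1.10259147e-03]), 'joint_efforts': array([ 7.97511566e-04, -5.39718175e+01,  3.47001243e+01,  1.33844299e-02,
        7.45038983e-05, -1.35945254e-05]), 'tcp_pos': array([ 197.40205757, -486.03516527,  202.83506586]), 'ee_rot': array([-6.43930196e-04,  9.81452024e-01,  1.91706792e-01, -1.25705389e-04]), 'wrist_force': array([-0.03479142, -1.07062593, -0.62212865]), 'torque': array([ 0.02843884, -0.00997763, -0.03881049]), 'grip_width': 84.88397020824945}
```

View pics/top0.png

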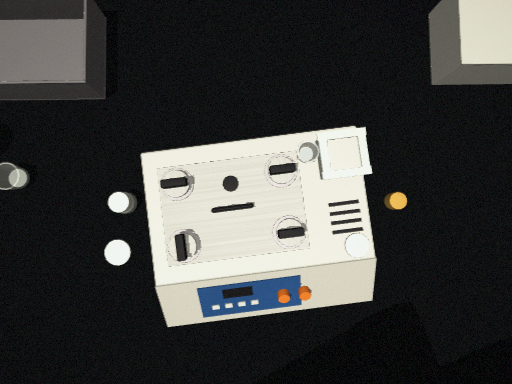

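View pics/scene0.png

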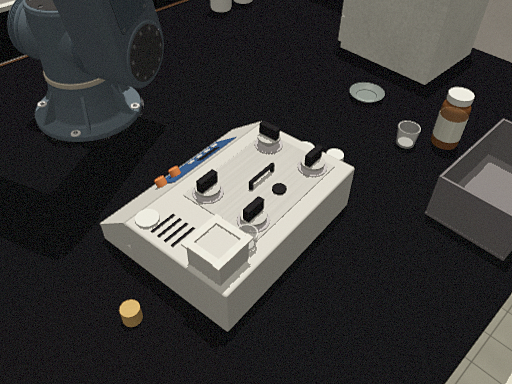

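The top view shows the open stud at about (182,247), its wing vertical in the image. The three locked studs are at (174,183), (282,169) and (291,233), with horizontal wings. The open stud is at the panel side, +y corner. A loose glass stands by the far stud at (307,152), away from where I'll work. Next I'll measure the positions.

```bash
cat >> h.py <<'E'
def ray(d,u,v):
    f=192/np.tan(np.radians(d['vfov']/2)); T=d['world_from_camera']
    c=np.stack([(u-d['cx'])/f,-(v-d['cy'])/f,-np.ones_like(u,float)],-1)
    return T[:3,3],c@T[:3,:3].T
def plane(d,u,v,z):
    o,r=ray(d,np.asarray(u,float),np.asarray(v,float)); return o+r*((z-o[2])/r[...,2])[...,None]
def cloud(d):
    v,u=np.mgrid[:384,:512]; o,r=ray(d,u.astype(float),v.astype(float)); return o+r*d['z_map'][...,None]
E
python3 - <<'E'
from h import *
for n in ("top","scene"):
    d=np.load(f'pics/{n}0.npy',allow_pickle=True).item(); P=cloud(d); I=d['frame'].max(2)
    m=((I<45)&(P[...,2]>118)&(P[...,2]<175)&(d['z_map']>0)&(P[...,0]>250)).astype(np.uint8)
    k,L,st,c=cv2.connectedComponentsWithStats(m)
    for i in range(1,k):
        if st[i,4]<40: continue
        q=P[L==i]; zt=np.percentile(q[:,2],80); t=(L==i)&(P[...,2]>zt-5)
        uv=np.argwhere(t)[:,::-1].astype(np.float32); r=cv2.minAreaRect(P[t][:,:2].astype(np.float32))
        print(n,c[i].round(1),st[i,4],'zt',zt.round(1),'top n',t.sum(),'mean',P[t].mean(0).round(1),'rect',np.round(r[0],1),np.round(r[1],1),round(r[2],1))
    h=cv2.inRange(P[...,2],95,111)
    print(n,'plate z', np.median(P[...,2][(h>0)&(I>90)]))
E
```

```text
top [278.7 171. ] 44 zt 142.0 top n 37 mean [593.8 -28.7 141.2] rect [595.  -32.1] [37.  10.9] 86.8
top [176.9 182.1] 89 zt 142.4 top n 83 mean [578.4 129.5 141.5] rect [578.3 133.2] [12.4 35.9] 6.5
top [232.  207.2] 128 zt 122.6 top n 128 mean [539.   45.7 121.5] rect [539.   45.7] [ 6.3 63.8] 6.7
top [287.9 230.1] 47 zt 141.7 top n 37 mean [503.  -40.2 140.7] rect [503.8 -41.7] [ 9.8 37.5] 20.8
top [182.9 244.3] 68 zt 149.0 top n 51 mean [484.6 120.3 148. ] rect [480.8 123.6] [36.6 12.2] 7.7
top plate z 101.93156753403144
scene [268.9 130.6] 210 zt 146.7 top n 95 mean [482.9 123.8 146. ] rect [481.1 125.8] [41.3 14.4] 5.6
scene [313.  155.7] 197 zt 140.4 top n 103 mean [582.2 135.9 139.6] rect [580.8 138.4] [13.9 40.6] 9.7
scene [260.8 173.1] 86 zt 121.0 top n 86 mean [541.7  45.  120.3] rect [541.3  46. ] [ 6.2 63.7] 5.2
scene [206.6 181.2] 256 zt 140.3 top n 128 mean [502.6 -43.6 139.5] rect [501.4 -43. ] [12.4 39. ] 6.9
scene [252.7 209.4] 253 zt 140.6 top n 127 mean [601.3 -32.7 139.9] rect [600.1 -31.3] [13.2 39.4] 6.6
scene plate z 100.08877259807491
```

Both views agree: stud at about (481,125), wing top at about 148, instrument yaw about 6.8°. The stud spacings come out at 100 and 171 mm against 100 and 170 given. Now I'll check IK for both ends of the turn and move above for a wrist look.

```bash
cat >> h.py <<'E'
from scipy.spatial.transform import Rotation as R
def quat(a):  # tool down, jaw axis at angle a+90deg (a: wing direction, rad, world)
    y=np.array([-np.sin(a),np.cos(a),0]); z=np.array([0,0,-1.]); 
    q=R.from_matrix(np.stack([np.cross(y,z),y,z],1)).as_quat(); return q[[3,0,1,2]]
A0=np.radians(6.8)
E
python3 - <<'E'
from h import *
best=None
for fl in (0,np.pi):
    q=[kin.solve_ik([481,125,z],quat(A0+fl-t)) for z,t in ((300,0),(125,0),(115,.8),(115,1.65))]
    for x in q: print(fl, None if x is None else np.round(x,2))
s=readout.sense(); print(s['ee_rot'])
E
```

```text
0 [0.25 0.18 0.15 1.55 0.   0.14]
0 [ 0.25  0.23 -0.23  1.11  0.    0.14]
0 [ 0.25  0.24 -0.25  1.09  0.    0.94]
0 [ 0.25  0.24 -0.25  1.09  0.    1.79]
3.141592653589793 [ 0.25  0.18  0.15  1.55  0.   -3.01]
3.141592653589793 [ 0.25  0.23 -0.23  1.11  0.   -3.01]
3.141592653589793 [ 0.25  0.24 -0.25  1.09  0.   -2.21]
3.141592653589793 [ 0.25  0.24 -0.25  1.09  0.   -1.36]
[-6.43930196e-04  9.81452024e-01  1.91706792e-01 -1.25705389e-04]
```

```bash
python3 - <<'E'
from h import *
p=readout.sense()['tcp_pos']
manip.movel([p[0],p[1],300]); manip.movep([481,125,300],quat(A0)); manip.movel([481,125,230]); manip.sleep(.2)
d=snap('wrist','w1'); s=d['s']; print(s['clock'],s['tcp_pos'],s['wrist_force'],d['vfov'],d['cx'],d['cy'],np.round(d['mount'],3).tolist())
E
```

```text
4.1 [481.58554828 125.09977197 230.9888341 ] [-0.06242176  0.37308499 -0.0868771 ] 65.70646984690485 258.85457007347554 193.05787792286515 [[-0.0, 0.964, 0.268, 67.641], [1.0, 0.0, 0.0, -0.615], [0.0, 0.268, -0.964, -171.024], [0.0, 0.0, 0.0, 1.0]]
```

View pics/w1.png

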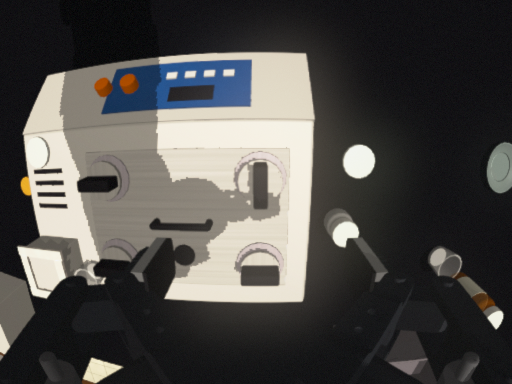

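The wrist view shows the open wing at about (261,185), centred left-right between the fingers. White objects stand beside the instrument at (359,161) and (345,232), so I'll check their clearance to the open finger and refine the wing pose.

```bash
cat >> h.py <<'E'
def wcloud(d):
    v,u=np.mgrid[:384,:512].astype(float); f=192/np.tan(np.radians(d['vfov']/2))
    x=u-d['cx'];y=v-d['cy'];r=np.hypot(x,y)+1e-9;k=np.tan(r/f)/r
    c=np.stack([x*k,-y*k,-np.ones_like(x)],-1)*d['z_map'][...,None]
    t=c@d['mount'][:3,:3].T+d['mount'][:3,3]; w,a,b,e=d['s']['ee_rot']
    return R.from_quat([a,b,e,w]).apply(t.reshape(-1,3)).reshape(t.shape)+d['s']['tcp_pos']
E
python3 - <<'E'
from h import *
d=np.load('pics/w1.npy',allow_pickle=True).item(); P=wcloud(d); I=d['frame'].max(2)
for nm,(u0,u1,v0,v1) in dict(open=(240,282,150,220),lk=(235,285,258,292),lk2=(72,122,170,196)).items():
    m=np.zeros(I.shape,bool); m[v0:v1,u0:u1]=1; m&=(I<60)&(P[...,2]>125)&(d['z_map']>0); q=P[m]
    zt=np.percentile(q[:,2],80); t=q[q[:,2]>zt-4]; r=cv2.minAreaRect(t[:,:2].astype(np.float32)); print(nm,zt.round(1),len(t),np.round(r,1) if 0 else r)
D=np.load('pics/top0.npy',allow_pickle=True).item(); Q=cloud(D)
for u,v in ((118,252),(120,202)):
    q=Q[v-14:v+15,u-14:u+15].reshape(-1,3); q=q[(q[:,2]>10)]; print(u,v,q.max(0).round(),q.min(0).round())
for u,v in ((359,161),(345,232)): print(P[v,u].round())
E
```

```text
Traceback (most recent call last):
IndexError: index -1 is out of bounds for axis 0 with size 0
```

```bash
python3 - <<'E'
from h import *
d=np.load('pics/w1.npy',allow_pickle=True).item(); P=wcloud(d); I=d['frame'].max(2)
for u,v in ((261,185),(261,275),(97,184),(180,225),(220,270),(359,161),(345,232)): print(u,v,d['z_map'][v,u],P[v,u].round(1),I[v,u])
print(R.from_quat(d['s']['ee_rot'][[1,2,3,0]]).as_matrix().round(2))
D=np.load('pics/top0.npy',allow_pickle=True).item(); Q=cloud(D)
for u,v in ((118,252),(120,202)):
    q=Q[v-14:v+15,u-14:u+15].reshape(-1,3); q=q[(q[:,2]>10)]; print(u,v,q.max(0).round(),q.min(0).round())
E
```

```text
261 185 260.22015 [476.8 125.7 149.4] 84
261 275 293.08517 [571.6 137.3 142. ] 72
97 184 266.2885 [495.8 -36.3 143. ] 25
180 225 299.7581 [535.7  48.5 122.1] 37
220 270 334.373 [594.1  92.5 103.9] 226
359 161 394.39954 [460.9 261.6  10.1] 245
345 232 374.28897 [549.6 245.6  55.1] 243
[[-0.99 -0.12  0.  ]
 [-0.12  0.99  0.  ]
 [-0.    0.   -1.  ]]
118 252 [529. 283. 772.] [439.  28.  10.]
120 202 [571. 262. 772.] [529.  28.  11.]
```

The heights are right; my darkness threshold was too low because the wing is lit. The jars are low (55 mm or less) and clear at y≈245 or more.

```bash
python3 - <<'E'
from h import *
d=np.load('pics/w1.npy',allow_pickle=True).item(); P=wcloud(d); I=d['frame'].max(2)
for nm,(u0,u1,v0,v1),z in (('open',(240,282,150,220),149),('lk',(235,285,255,292),142),('lk2',(72,122,170,196),142)):
    m=np.zeros(I.shape,bool); m[v0:v1,u0:u1]=1; m&=(I<130)&(abs(P[...,2]-z)<4)
    r=cv2.minAreaRect(P[m][:,:2].astype(np.float32)); print(nm,m.sum(),np.median(P[m][:,2]).round(1),P[m].mean(0).round(1),np.round(r[0],1),np.round(r[1],1),round(r[2],1))
E
```

```text
open 619 149.6 [479.1 124.7 149.5] [479.5 125.2] [39.7 12.5] 6.6
lk 453 142.3 [577.1 136.5 142.2] [577.8 136.6] [13.6 38.1] 6.0
lk2 437 142.3 [498.3 -41.4 142.1] [498.8 -43. ] [13.1 40. ] 6.6
```

Wing measures 39.7×12.5 mm at (480,125), top at 149, angle 6.6°. Next I descend, grip and press.

```bash
python3 - <<'E'
from h import *
a=np.radians(6.6)
def show(t):
    s=readout.sense(); print(t,round(s['clock'],2),s['tcp_pos'].round(2),s['wrist_force'].round(1),s['torque'].round(2),round(s['grip_width'],1))
manip.movel([480,125,160],quat(a),rate=120)
print(manip.movel([480,125,128],rate=40,f_stop=12)); show('down')
jaws.gripper_close(60); show('closed')
print(manip.movel([480,125,115.5],rate=20,f_stop=25)); manip.sleep(.3); show('pressed')
snap('scene','s1')
cv2.imwrite('pics/s1c.png',cv2.resize(cv2.imread('pics/s1.png')[70:250,150:390],(720,540)))
E
```

```text
False
down 5.83 [480.16 125.03 128.17] [-0.6  0.6 -0.2] [-0.02  0.06 -0.02] 85.7
closed 6.6 [480.   125.01 128.  ] [ 0.4  0.7 -1.1] [-0.03 -0.04  0.02] -0.0
False
pressed 7.67 [480.21 125.05 115.79] [-0.9 -0.2  5.9] [-0.15  0.2   0.03] -0.0
```

View pics/s1c.png

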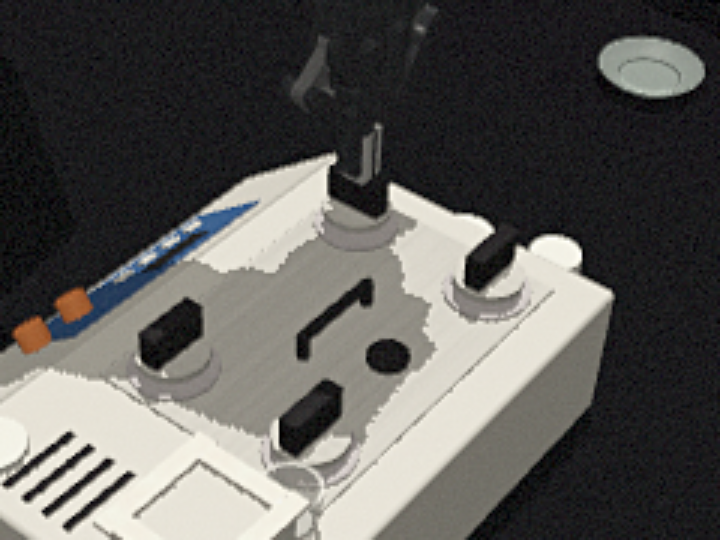

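The jaws report 0 width, yet in the crop the wing at (358,190) looks to be under or in front of the finger tips at (365,155). So it may not be gripped as planned. I'll use the scene depth to see where fingers and wing actually are.

```bash
python3 - <<'E'
from h import *
d=np.load('pics/s1.npy',allow_pickle=True).item(); P=cloud(d)
for v in range(104,150,3):
    print(v,' '.join('%d,%d,%d'%tuple(P[v,u]) for u in range(256,285,4)))
snap('wrist','w2')
s=readout.sense(); print(s['tcp_pos'],s['wrist_force'],s['grip_width'],s['clock'])
E
```

```text
104 502,68,232 499,81,224 474,117,195 489,111,206 499,111,211 491,130,198 491,140,193 490,153,187
107 498,72,222 501,79,220 496,94,211 482,119,192 496,114,201 492,129,192 491,141,186 316,356,-1
110 490,80,208 498,82,211 496,94,205 488,113,192 496,115,195 493,129,186 317,341,-2 323,348,-2
113 285,289,-3 495,86,202 496,95,198 493,107,191 495,116,187 491,132,178 328,329,0 333,338,-2
116 296,278,-1 305,282,1 498,93,194 489,112,180 493,119,179 490,132,171 335,321,-2 343,327,0
119 301,272,-4 310,278,-2 480,112,169 488,114,172 493,119,172 491,132,165 345,310,0 351,318,-1
122 314,260,0 415,169,99 481,112,162 489,114,166 492,120,164 492,131,159 352,303,-1 360,308,0
125 417,155,99 462,121,141 481,112,156 489,113,160 492,121,157 491,133,151 360,294,-1 366,302,-2
128 423,150,98 465,118,138 475,118,143 488,114,152 493,121,151 361,279,-2 368,286,-1 374,293,-2
131 431,142,99 465,118,130 474,119,135 484,119,140 489,125,140 495,129,141 462,179,97 383,283,0
134 437,136,98 465,119,123 475,119,129 484,120,132 492,122,136 500,124,140 470,170,98 475,176,98
137 443,130,97 466,118,117 475,119,122 483,121,125 493,121,130 499,126,131 477,163,99 483,168,99
140 455,118,103 474,110,118 479,115,118 484,120,119 492,123,122 499,126,124 489,150,105 487,163,97
143 462,111,104 479,105,117 486,108,119 489,116,116 496,119,119 500,125,118 495,143,105 496,153,101
146 469,104,104 472,112,102 488,106,115 494,111,115 499,116,115 495,131,105 501,136,105 505,144,103
149 473,100,101 481,103,104 486,109,104 492,113,105 497,118,106 501,126,104 507,131,104 510,138,102
[480.20676306 125.03615803 115.78619096] [-0.95810857 -0.74522832  6.18623744] -0.01501421040203337 7.775
```

View pics/w2.png

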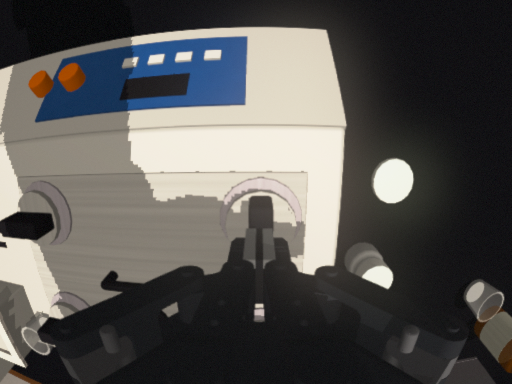

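The scene depth shows the shut fingers ending on top of the wing at z≈140, with nothing in front of its side face at y≈119. The wing is pressed by about 9 mm. The real finger tips therefore seem to be about 24 mm above the reported TCP. I'll check this against the wrist depth.

```bash
python3 - <<'E'
from h import *
for n in ('w1','w2'):
    d=np.load(f'pics/{n}.npy',allow_pickle=True).item(); P=wcloud(d); s=d['s']
    T=R.from_quat(s['ee_rot'][[1,2,3,0]]).inv().apply((P-s['tcp_pos']).reshape(-1,3)).reshape(P.shape)
    print(n)
    if n=='w1':
        for v in range(230,300,8): print(v,[tuple(T[v,u].round().astype(int).tolist()) for u in (138,150,162,350,362,374)])
    else:
        for v in range(195,300,7): print(v,P[v,262].round(),[tuple(T[v,u].round().astype(int).tolist()) for u in (244,250,256,262,268,274,280)])
E
```

```text
w1
230 [(-59, -140, 127), (-58, -124, 126), (-58, -110, 127), (-78, 118, 175), (-102, 156, 230), (-104, 177, 232)]
238 [(-70, -142, 129), (-69, -126, 127), (11, -47, -46), (11, 43, -46), (11, 48, -48), (-116, 178, 230)]
246 [(-80, -143, 128), (11, -50, -55), (11, -44, -55), (8, 42, -50), (10, 46, -54), (-130, 180, 230)]
254 [(7, -55, -58), (11, -47, -63), (8, -43, -58), (4, 42, -50), (11, 43, -63), (11, 48, -64)]
262 [(11, -50, -71), (11, -44, -71), (6, -43, -60), (0, 42, -51), (9, 42, -66), (11, 46, -71)]
270 [(11, -47, -77), (9, -44, -74), (1, -44, -59), (-3, 42, -53), (6, 42, -68), (12, 43, -79)]
278 [(8, -47, -79), (7, -43, -76), (-1, -43, -64), (-6, 42, -56), (3, 42, -70), (9, 43, -79)]
286 [(12, -42, -90), (4, -43, -78), (-4, -43, -66), (-9, 42, -58), (68, -1, -171), (5, 44, -80)]
294 [(12, -40, -95), (17, -33, -101), (-8, -43, -66), (-220, 152, 230), (17, 30, -100), (17, 34, -101)]
w2
195 [460. 124. 120.] [(20, -9, -4), (20, -6, -4), (20, -2, -4), (20, 1, -4), (21, 5, -6), (20, 8, -5), (16, 13, 9)]
202 [460. 124. 133.] [(16, -9, -5), (20, -5, -17), (20, -2, -19), (20, 1, -17),
[... 915 characters left out ...]
7, -65), (11, -4, -64), (11, -2, -64), (11, 1, -64), (11, 3, -65), (11, 5, -65), (7, 8, -57)]
265 [472. 125. 181.] [(13, -6, -73), (12, -4, -72), (8, -2, -66), (8, 1, -65), (12, 3, -73), (13, 5, -74), (13, 7, -75)]
272 [475. 125. 182.] [(12, -6, -77), (12, -4, -77), (5, -2, -66), (5, 1, -66), (12, 3, -77), (12, 5, -77), (12, 7, -78)]
279 [479. 126. 180.] [(12, -6, -82), (12, -4, -83), (1, -2, -65), (1, 1, -65), (12, 3, -82), (12, 5, -83), (12, 7, -83)]
286 [482. 126. 182.] [(16, -5, -94), (11, -4, -85), (-2, -2, -66), (-2, 1, -66), (11, 2, -85), (17, 4, -94), (17, 6, -94)]
293 [486. 126. 181.] [(16, -5, -97), (9, -4, -86), (-6, -2, -66), (-6, 1, -66), (9, 2, -86), (17, 4, -98), (17, 6, -98)]
```

```bash
python3 - <<'E'
import cv2
a=cv2.imread('pics/w2.png')[170:320,180:340]; cv2.imwrite('pics/w2c.png',cv2.resize(a,(640,600),interpolation=cv2.INTER_CUBIC))
E
```

```text
(no output)
```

View pics/w2c.png

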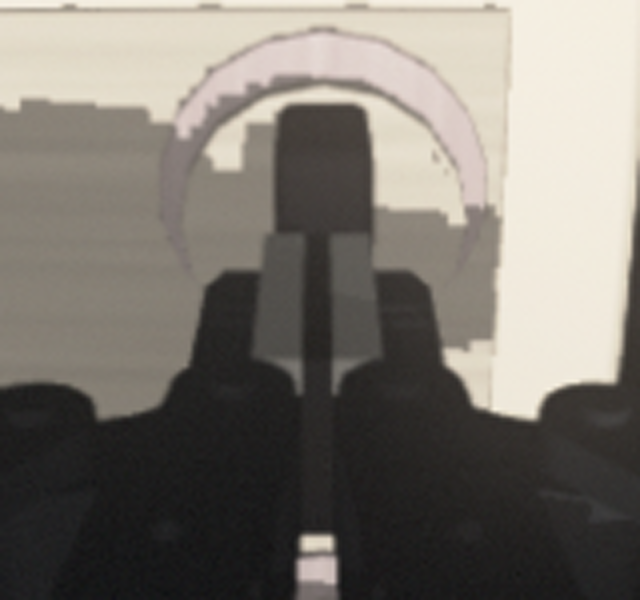

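The wrist depth agrees. Shut, the fingers end about 28 mm behind the reported TCP; open, they end about 42 mm behind instead of 13, and the body starts at −101 instead of −73. Laterally they are centred. So the gripper sits about 28 mm higher than the nominal TCP says, and the jaws shut above the wing. I'll lift, open, go 28 mm lower, and grip again.

```bash
cat >> h.py <<'E'
def show(t):
    s=readout.sense(); print(t,round(s['clock'],2),s['tcp_pos'].round(2),s['wrist_force'].round(1),s['torque'].round(2),round(s['grip_width'],1)); return s
E
python3 - <<'E'
from h import *
manip.movel([480,125,145],rate=80); jaws.open_gripper(); show('open')
print(manip.movel([480,125,101],rate=50,f_stop=12)); show('down')
jaws.gripper_close(60); s=show('closed')
if 9<s['grip_width']<17:
    print(manip.movel([480,125,86],rate=20,f_stop=22)); manip.sleep(.2); show('pressed')
E
```

```text
open 9.07 [480.   125.   145.01] [0.3 0.4 0.1] [-0.   -0.01  0.04] 85.6
False
down 10.11 [480.21 125.02 101.25] [ 0.1 -0.3  0.2] [-0.    0.03 -0.04] 85.7
closed 10.77 [480.04 125.62 101.35] [-1.9  4.   4.2] [ 0.84  0.4  -0.02] 11.7
True
pressed 11.6 [480.07 125.74  89.31] [-2.8 -0.7  9.9] [-0.06  0.58  0.01] 11.8
```

Gripped at 11.7 mm, and bottomed with about 10 N, which matches the full-press spring force. Now the turn.

```bash
python3 - <<'E'
from h import *
a=np.radians(6.6); x,y=480,125.4
for t in (.4,.8,1.2,1.57):
    st=manip.movel([x,y,90],quat(a-t),rate=30,f_stop=35); s=show(f'{t} {st} q6 {readout.sense()["qpos"][5]:.3f}')
    if st: break
E
```

```text
0.4 False q6 0.541 12.15 [479.95 125.46  90.52] [-3.1  1.5  8.7] [ 0.36  0.75 -0.02] 11.5
0.8 False q6 0.941 12.7 [479.77 125.29  90.46] [-3.6  1.8  8.6] [ 0.25  0.82 -0.06] 11.8
1.2 False q6 1.341 13.25 [479.55 125.22  90.38] [-4.5  1.8  7.9] [ 0.26  1.   -0.04] 11.8
1.57 False q6 1.711 13.77 [479.32 125.24  90.3 ] [-4.3  1.8  8.2] [ 0.33  1.16 -0.01] 11.4
```

```bash
python3 - <<'E'
from h import *
a=np.radians(6.6)
manip.movel([480,125.4,94],quat(a-1.58),rate=20); s=show('rise')
jaws.open_gripper(); show('open')
manip.movel([480,125.4,190],rate=100); manip.sleep(.2); show('up')
d=snap('wrist','w3'); P=wcloud(d); snap('scene','s3')
I=d['frame'].max(2); m=((I<130)&(abs(P[...,2]-143)<9)&(np.hypot(P[...,0]-480,P[...,1]-125)<24)).astype(bool)
q=P[m]; r=cv2.minAreaRect(q[:,:2].astype(np.float32)); print(m.sum(),np.median(q[:,2]),r)
b=cv2.imread('pics/s3.png')[70:250,150:390]; w=d['frame'][:,:,::-1]
cv2.imwrite('pics/fin.png',np.hstack([cv2.resize(b,(400,300)),cv2.resize(w,(400,300))]))
E
```

```text
rise 14.12 [479.3  125.27  94.07] [-4.2  1.7  8. ] [ 0.29  1.12 -0.05] 11.6
open 14.82 [480.05 125.38  93.97] [-0.3  0.7 -0.4] [0.02 0.02 0.03] 85.0
up 16.13 [479.74 125.34 189.49] [-0.  -0.4  0.4] [ 0.01 -0.01  0.03] 85.2
802 142.46221044041764 ((479.0217590332031, 125.50138854980469), (12.648988723754883, 39.14527893066406), 6.302272796630859)
```

View pics/fin.png

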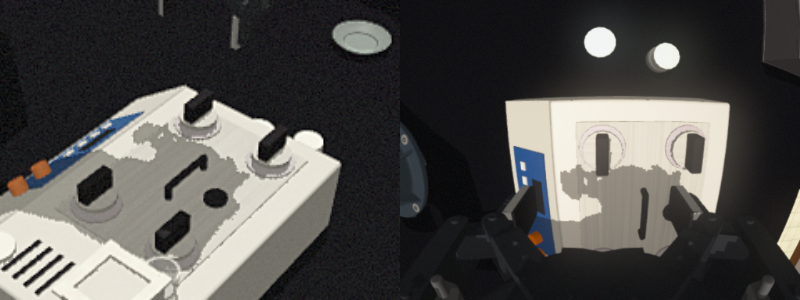

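The stud at (197,108) in the left picture is down with its wing parallel to the others. It measures top z 142.5 against 142.3 for the locked ones, at 6.3° against about 6.3°. The gripper is clear.

```bash
python3 - <<'E'
from h import *
show('before'); manip.sign_off()
E
```

```text
before 16.23 [479.84 125.36 189.68] [0.2 0.1 0.6] [-0.02 -0.06  0.  ] 85.4
the job is handed in; nothing more can be done
```

I gripped the open stud (panel side, +y corner) and pressed it to the bottom. I turned it a quarter turn clockwise while it was held down, then released it, lifted clear and handed in at 16.2 s.

**What went wrong:** on the first try the jaws shut above the wing and pushed the head down a few millimetres without turning it. The depth images showed the finger tips about 28 mm behind the reported TCP. I lifted, went about 28 mm lower and gripped again; the jaws then closed to 11.7 mm on the 13 mm wing.

**Last checks:**
- **Wing:** its top is at 142.5 mm (149.5 mm before), so the head stays about 7 mm down by itself. It lies at 6.3°, against 6.0° and 6.6° for two of the locked wings.
- **Robot:** the gripper is open and well clear, with wrist force near zero.

**Not fully agreeing:**
- **Scene-camera depth:** during the first try it put the head about 9 mm down, while the wrist camera and the force suggested about 5–6 mm.
- **Force on rising:** it stayed near 8 N after I rose 4 mm with the wing still gripped. Either the head had not risen with the fingers or the grip slipped. The image after release shows the cam holding.

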